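Find the loose catch on the instrument cases and snap it shut

ROBOT

A 6-joint arm with a two-finger parallel gripper is mounted at the origin on the work surface. World frame = base frame: x ahead of the robot, y to its left, z up, the work surface at z = 0. Lengths are in m, angles in rad, forces in N, time in s.
With the tool pointing down it reaches from about 0.25 to 0.85 m from the base axis. Payload 12.5 kg.
Tool frame: the origin (TCP) lies midway between the tips of the shut fingers; the grasp point (between the pads) lies 19 mm behind it; z points along the fingers, x is the direction in which the jaws open and shut, and the axes are right-handed (so a half turn about z gives the same grasp; the last joint's range is limited). The gripper opens to 93 mm and grips with 3 to 60 N. Pads are 15 mm wide; open, the fingers measure 128 mm over their backs; the gripper's body (75 mm by 188 mm) begins 65 mm behind the grasp point.
Start: joints at [1.223, 0.351, 1.652, -0, 1.139, -0.085], TCP at [0.143, 0.531, 0.219] pointing down, gripper open.
Joint ranges: [-2.75, 2.75], [-0.79, 2.1], [0.01, 2.65], [-1.57, 4.71], [0.07, 3.14], [-2.87, 2.87]. Speed limits (rad/s): [2.22, 2.22, 2.79, 3.14, 3.14, 3.14].

INTERFACE

Orientations are given as a unit quaternion [w, x, y, z].
In Python, from bench import r gives the robot as it stands. The module is installed in compiled form; this text tells all that it offers.
- The arm moves only by the tool drive_tool, never from a script. Its argument "increments" is one flat list of numbers, 7 for each row, row after row: the shift along the world's x, y, z in mm, then the turn, a rotation vector about the world's x, y, z in rad, then the opening, from 0 (shut) to 1 (fully open). In form: [x, y, z, wx, wy, wz, jaw, x, y, z, wx, wy, wz, jaw, ...]. A call has 1 to 10 rows; each row is the pose to reach, as a shift and turn from the pose commanded when the call began; what a row does not reach only later rows make up. A row lasts 1/12 s, in which the tool goes at most 41.7 mm and 7.16 degrees, less where a joint would pass 70% of its speed; a pose out of reach is approached as far as the arm can. A call with a gripper value outside its range is refused whole. The fingers move at their own pace and stop on an object; the grip force is fixed at half the most. Time passes only in rows, so rows that repeat a pose let the fingers close. It gives the time, the measured TCP pose, the force and the opening at its end, in the units of the state.
- r.read_state(): the state, without advancing time (a new reading comes with each control period).
- r.snapshot(name): name is "scene" or "top" or "wrist"; returns a dict with "image" (400x640x3 uint8, red, green, blue), "depth" (400x640 float32, m along the optical axis (not along the pixel's ray), 0 where there is no reading), "mtx" (3x3 intrinsics, pixels), "k1" (the pictures are not rectified: a ray, as slopes to the right and down, at radius r is drawn at 1 + k1 r^2 times it, then the intrinsics apply), "view" (4x4, takes a point from world to camera coordinates). Camera axes: x right, y up, looking along -z (the intrinsics and any distortion apply to the point x, -y, -z); pixel columns grow to the right and rows downward; lengths in m; the calibration is good to about 2 mm. A picture is of the moment at which its call begins.
- r.hand_in(): hands the job in, once; it reports no verdict.
Trained networks look in a picture, given as the dict that the camera call returned (one of the last four; its "shot" number tells which), for a name from the list of things; names that differ only in an ending like _2 or _b are one class to them, and where a whole thing is asked for, a point or a joint stands for the part that bears it (a point fixed in the world has none). Each returns a list of dicts, best first, with "score" (0 to 1); they miss things now and then, are a little off and sometimes report something else, mostly with a low value. They report only what shows in the picture. A call takes as long as a camera call.
- r.find_in(picture, query): "location" ([column, row] as shares, 0 to 1, of the picture: columns of its width, rows of its height, amid what is visible of it).
- r.trace(picture, query): "mask" (400x640 bool, what is visible of it) and "location" ([column, row] as shares, 0 to 1, of the picture: columns of its width, rows of its height, amid what is visible of it).
- r.mark_of(picture, query): "location" ([column, row] as shares, 0 to 1, of the picture: columns of its width, rows of its height: a listed point, or the origin of a listed thing).
The state is a dict: "time": time; "joints": joint angles; "joint_velocities": joint speeds; "tau": joint torques, N m; "ee_pos": TCP position; "ee_rot": TCP orientation; "contact_force": force on the tool from outside, world axes, zero at the start; "ft_torque": the same for the moment, N m; "width": opening from 0.0 (shut) to 1.0 (fully open).
Only numpy, scipy, OpenCV 4.12 (cv2) and the standard library are available. Lean on these libraries where they do the work, as an engineer would, in place of code of your own. Each camera call takes 0.05 s, during which the arm holds its last target. There are 200 camera calls.

TASK

Try the three instrument cases in the dock: from the robot's left to its right, take each lid by its black grip fin and tug it up until it either stops against its catch or lifts a finger's breadth, then let it back down; do not swing any case wide open. One catch is not fastened: once all three lids have been tried, push that case's catch tab home until it snaps, so that all three cases end shut and latched. Leave the jar, the lens and the screwdriver where they are.

Things in the scene. Friction and masses are not known exactly. Their poses are not given: they have to be found in the camera images.
- dock: Fixed aluminium plate 240 x 560 x 8 mm with three alike grey cases in a row along its y axis, each 150 mm (x) x 110 mm (y), at x = 0 and y = -150 (left as the robot sees it), 0, +150 mm (right). Origin: underside centre of the plate, on the bench; x points back towards the robot, to the cases' hinge side, z up. Closed lid tops are 68 mm above the bench; a fin stands on each lid; a catch before each front, on the far side.
- light_mid (a point): Middle of the axis of a fixed round bar light, 30 mm diameter, running along dock y above all lids at dock x = -25 mm, 185 mm above the bench, on two 20 mm square posts at dock y = +-260 mm. It bars a gripper coming straight down on the fins: come in leaning away from the robot (fingers pointing down and back to it, 25 to 45 degrees from vertical).
- grip_left (a point): Gripping point on the upright black fin on the left lid's front part: fin 30 mm (dock x) x 18 mm (y, the width to pinch) x 45 mm tall. The point is on its centre line, 30 mm above the lid, 15 mm below the fin's top; when shut at x = -55 mm, z = 98 mm of the dock frame, y that of the case.
- lid_left (a joint): Angle (rad) of the left lid about its hinge, which lies along dock y, 130 mm from the fin on the robot side, 50 mm above the bench: 0 shut, grows as the front rises. It falls shut by itself. A latched lid has 4 mm of play at its front edge and stops at its catch at about 0.03; an unlatched one lifts freely (1 to 2 N at the fin).
- grip_mid (a point): Gripping point on the upright black fin on the middle lid's front part: fin 30 mm (dock x) x 18 mm (y, the width to pinch) x 45 mm tall. The point is on its centre line, 30 mm above the lid, 15 mm below the fin's top; when shut at x = -55 mm, z = 98 mm of the dock frame, y that of the case.
- lid_mid (a joint): Angle (rad) of the middle lid about its hinge, which lies along dock y, 130 mm from the fin on the robot side, 50 mm above the bench: 0 shut, grows as the front rises. It falls shut by itself. A latched lid has 4 mm of play at its front edge and stops at its catch at about 0.03; an unlatched one lifts freely (1 to 2 N at the fin).
- grip_right (a point): Gripping point on the upright black fin on the right lid's front part: fin 30 mm (dock x) x 18 mm (y, the width to pinch) x 45 mm tall. The point is on its centre line, 30 mm above the lid, 15 mm below the fin's top; when shut at x = -55 mm, z = 98 mm of the dock frame, y that of the case.
- lid_right (a joint): Angle (rad) of the right lid about its hinge, which lies along dock y, 130 mm from the fin on the robot side, 50 mm above the bench: 0 shut, grows as the front rises. It falls shut by itself. A latched lid has 4 mm of play at its front edge and stops at its catch at about 0.03; an unlatched one lifts freely (1 to 2 N at the fin).
- tab1 (a point): Centre of the outer side (facing away from case and robot) of a catch's tab: upright steel lever 28 mm wide, 5 mm thick, top 10 mm above this point, hinged 14 mm above the bench; its nose hooks the lid's lip. Which case it serves varies. Home: dock x = -94.5, z = 85 mm. Unlatched it leans 10 mm outward (dock -x); pushed to dock +x (1 to 3 N, lid down) it snaps to a firm stop and stays.
- tab2 (a point): Centre of the outer side (facing away from case and robot) of a catch's tab: upright steel lever 28 mm wide, 5 mm thick, top 10 mm above this point, hinged 14 mm above the bench; its nose hooks the lid's lip. Which case it serves varies. Home: dock x = -94.5, z = 85 mm. Unlatched it leans 10 mm outward (dock -x); pushed to dock +x (1 to 3 N, lid down) it snaps to a firm stop and stays.
- tab3 (a point): Centre of the outer side (facing away from case and robot) of a catch's tab: upright steel lever 28 mm wide, 5 mm thick, top 10 mm above this point, hinged 14 mm above the bench; its nose hooks the lid's lip. Which case it serves varies. Home: dock x = -94.5, z = 85 mm. Unlatched it leans 10 mm outward (dock -x); pushed to dock +x (1 to 3 N, lid down) it snaps to a firm stop and stays.
- jar: Closed amber jar, 64 mm diameter, 85 mm tall, loose, to the left of the dock; bystander. Origin: underside centre.
- lens: Black camera lens, 52 mm diameter, 100 mm tall, loose, to the right of the dock; bystander. Origin: underside centre.
- driver: Screwdriver about 170 mm long lying beyond the dock, loose; bystander. Origin at its middle, underside; x along it.

How it is judged:
On the way, in this order (a step that is already met when the one before it is completed fails the run):
1. the left lid is tugged up by its fin, with its front edge raised over 2.5 mm (value of joint lid_left above 0.018 rad and distance between the grasp point and grip_left below 0.05 m), for 0.1 s.
2. the middle lid is tugged up by its fin, with its front edge raised over 2.5 mm (value of joint lid_mid above 0.018 rad and distance between the grasp point and grip_mid below 0.05 m), for 0.1 s.
3. the right lid is tugged up by its fin, with its front edge raised over 2.5 mm (value of joint lid_right above 0.018 rad and distance between the grasp point and grip_right below 0.05 m), for 0.1 s.
4. after that, all three catches are home and all lids are down (x of each of tab1, tab2, tab3 in the frame of dock above -0.0985 m and value of joint each of lid_left, lid_mid, lid_right below 0.035 rad), for 0.3 s.
At the end, for the whole second after the job is handed in: All three catch tabs are within 4 mm of their home position and all three lids are shut (below 0.035 rad, about 5 mm at the front edge) and at rest, so that every lid is held by its catch (all of step 4 and velocity of joint each of lid_left, lid_mid, lid_right below 0.05 rad/s); the robot touches nothing.
It fails at once if a lid is opened wide (over 0.4 rad, about 60 mm at the front edge) (value of joint any of lid_left, lid_mid, lid_right above 0.4 rad).
It fails at once if the jar, the lens or the screwdriver is moved by more than 30 mm (distance of any of jar, lens, driver from where it was at the start of the episode above 0.03 m).
It also fails if it takes over 72 s, if anything falls off the work surface, if the arm or the gripper's body presses on something with over 40 N, if the wrist force passes 120 N, or if a joint passes its speed limit or range.

## Working session

There is one attempt and no reset: what is moved stays moved. The work goes in short steps, Python scripts to look and compute and a tool call to move; the robot and the scene stay as the last step left them, time stands still between calls to the robot, and variables do not carry over. Pictures are saved under pics/ and viewed, about 8 in all and at most 12, crops included, and the job is handed in when it is done.

Besides the shell and the picture viewer there is one more tool, called after ">>>" by a JSON object that holds its "name" and its "arguments". drive_tool: Moves the arm, as the interface text tells. Its arguments: {"type":"object","properties":{"increments":{"type":"array"}},"required":["increments"]}

```bash
mkdir -p pics
cat > h.py <<'E'
import numpy as np, cv2
from bench import r
def save(p,n): cv2.imwrite(f'pics/{n}.png',cv2.cvtColor(p['image'],cv2.COLOR_RGB2BGR))
def ray(p,uv):
    K=np.array(p['mtx'],float);k=p['k1']
    d=(np.array(uv,float)-K[:2,2])/[K[0,0],K[1,1]]
    s=d.copy()
    for _ in range(20): s=d/(1+k*(s@s))
    return s
def deproj(p,uv,z=None,depth=None):
    """world point at pixel; z: intersect world height z, else by depth"""
    s=ray(p,uv);V=np.linalg.inv(p['view']);dc=np.array([s[0],-s[1],-1.])
    d=V[:3,:3]@dc;o=V[:3,3]
    if z is not None: return o+d*(z-o[2])/d[2]
    if depth is None:
        c,w=int(round(uv[0])),int(round(uv[1]));a=p['depth'][max(0,w-1):w+2,max(0,c-1):c+2];a=a[a>0];depth=np.median(a) if a.size else np.nan
    return o+d*depth
def proj(p,X):
    c=p['view']@np.append(X,1);s=np.array([c[0],-c[1]])/-c[2];s=s*(1+p['k1']*(s@s));K=p['mtx']
    return np.array([K[0][0]*s[0]+K[0][2],K[1][1]*s[1]+K[1][2]])
def px(l): return np.array(l['location'])*[640,400]
E
cat > a.py <<'E'
from h import *
np.set_printoptions(precision=4,suppress=True)
print(r.read_state())
for n in ['scene','top']:
    p=r.snapshot(n);save(p,n+'0');print(n)
    for q,z in [('dock',0),('light_mid',.185),('grip_left',.098),('grip_mid',.098),('grip_right',.098),('tab1',.085),('jar',0),('lens',0),('driver',0)]:
        for m in r.mark_of(p,q)[:3]: print(q,round(m['score'],2),px(m),deproj(p,px(m),z=z))
E
python3 a.py
```

```text
{'time': 0.0, 'joints': array([ 1.2234,  0.3512,  1.6524,  0.    ,  1.1391, -0.0846]), 'joint_velocities': array([ 0.0008, -0.001 , -0.0008, -0.0017, -0.0002,  0.0026]), 'tau': array([ -0.0009, -49.7324, -28.5252,   0.0698,   0.0258,  -0.0001]), 'ee_pos': array([0.1427, 0.5308, 0.2181]), 'ee_rot': array([ 0.0003,  0.7936,  0.6084, -0.0005]), 'contact_force': array([ 0.2644,  0.6849, -0.4645]), 'ft_torque': array([-0.0314, -0.038 , -0.0061]), 'width': 1.0003544970980265}
scene
dock 0.96 [306.176 221.4  ] [ 0.523  -0.0374  0.    ]
light_mid 0.72 [304.512 185.   ] [ 0.562  -0.0471  0.185 ]
grip_left 0.68 [198.08 264.8 ] [ 0.665  -0.3623  0.098 ]
grip_left 0.62 [365.184 203.52 ] [0.6028 0.1195 0.098 ]
grip_mid 0.84 [308.48 213.  ] [ 0.5842 -0.046   0.098 ]
grip_right 0.79 [255.872 224.52 ] [ 0.5779 -0.1958  0.098 ]
tab1 0.62 [260.608 238.08 ] [ 0.619  -0.1933  0.085 ]
tab1 0.54 [366.272 214.92 ] [0.6345 0.1099 0.085 ]
tab1 0.5 [316.288 227.2  ] [ 0.6317 -0.039   0.085 ]
jar 0.71 [421.312 205.68 ] [0.581  0.3309 0.    ]
lens 0.87 [197.504 265.6  ] [ 0.5834 -0.3763  0.    ]
lens 0.51 [423.488 207.4  ] [0.5903 0.3334 0.    ]
driver 0.78 [308.224 272.6  ] [ 0.7094 -0.0902  0.    ]
top
dock 0.64 [328.512 225.4  ] [ 0.5381 -0.0332  0.    ]
light_mid 0.75 [331.904 206.6  ] [ 0.567  -0.0375  0.185 ]
light_mid 0.33 [327.68 199.8 ] [ 0.5821 -0.0288  0.185 ]
grip_left 0.61 [264.384 198.4  ] [0.6005 0.1208 0.098 ]
grip_mid 0.77 [329.088 201.   ] [ 0.5901 -0.034   0.098 ]
grip_right 0.81 [392.128 201.6  ] [ 0.5847 -0.1846  0.098 ]
tab1 0.65 [329.088 179.48 ] [ 0.6445 -0.0359  0.085 ]
tab1 0.53 [268.032 182.4  ] [0.6414 0.1131 0.085 ]
tab1 0.43 [393.408 184.88 ] [ 0.6271 -0.1919  0.085 ]
jar 0.75 [195.072 212.92 ] [0.5798 0.3187 0.    ]
lens 0.61 [452.096 206.   ] [ 0.5805 -0.3604  0.    ]
```

View images.

View pics/scene0.png

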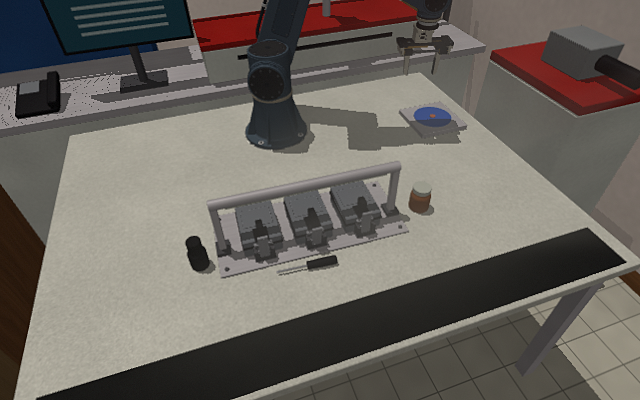

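View pics/top0.png

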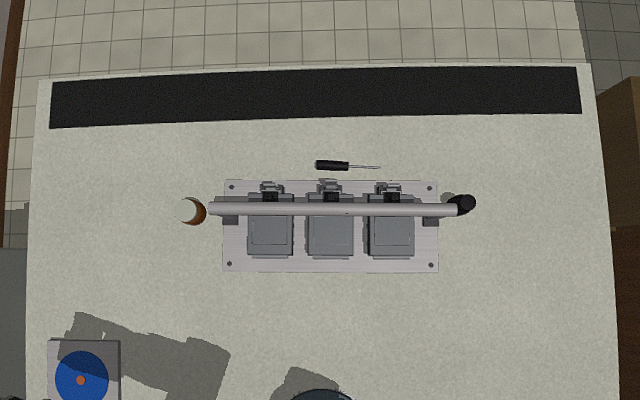

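The scene view faces the robot. The three cases are at about (257,225), (307,215) and (355,205), the jar is at (421,197), the lens at (197,253) and the driver at (310,267). In the top view the plate corners are at about (223,180), (437,181), (438,271) and (222,272). The fins are at (269,196), (331,196) and (392,196).

```bash
cat > b.py <<'E'
from h import *
from scipy.optimize import least_squares
np.set_printoptions(precision=4,suppress=True)
p=r.snapshot('top');s=r.snapshot('scene')
for pp in (p,s):
  t=r.trace(pp,'dock')
  if t:
    m=t[0]['mask'].astype(np.uint8);print(t[0]['score'],m.sum(),cv2.boundingRect(m))
# fit dock pose on marks in both views + corners in top
obs=[]
for pp in (p,s):
  for q,X in [('grip_left',(-.055,-.15,.098)),('grip_mid',(-.055,0,.098)),('grip_right',(-.055,.15,.098)),('dock',(0,0,0)),('light_mid',(-.025,0,.185))]:
    for m in r.mark_of(pp,q)[:2]: obs.append((pp,px(m),X,1.))
for uv,X in [((223,180),(-.12,-.28,.008)),((437,181),(-.12,.28,.008)),((438,271),(.12,.28,.008)),((222,272),(.12,-.28,.008))]: obs.append((p,np.array(uv),X,2.))
def W(v,X):
  a=v[2];return np.array([v[0]+np.cos(a)*X[0]-np.sin(a)*X[1],v[1]+np.sin(a)*X[0]+np.cos(a)*X[1],X[2]])
f=lambda v:np.concatenate([w*(proj(pp,W(v,X))-uv) for pp,uv,X,w in obs])
o=least_squares(f,[.53,-.035,np.pi],loss='soft_l1',f_scale=1.5);print(o.x)
e=f(o.x).reshape(-1,2)
for i,(pp,uv,X,w) in enumerate(obs): print(uv,X,e[i])
for y in (-.15,0,.15): print(W(o.x,(-.055,y,.098)))
E
python3 b.py
```

```text
0.98 19827 (208, 180, 250, 94)
0.8 13145 (206, 161, 202, 118)
[ 0.5377 -0.036   3.1145]
[263.424 198.2  ] (-0.055, -0.15, 0.098) [4.4241 1.6697]
[265.728 183.4  ] (-0.055, -0.15, 0.098) [ 2.1201 16.4697]
[329.024 197.8  ] (-0.055, 0, 0.098) [1.4754 2.1017]
[395.008 201.8  ] (-0.055, 0.15, 0.098) [-1.7656 -1.8432]
[329.28 223.72] (0, 0, 0) [0.2955 1.8271]
[333.312 211.08 ] (-0.025, 0, 0.185) [-1.7563 -2.5002]
[366.528 205.12 ] (-0.055, -0.15, 0.098) [-4.4417 -2.3881]
[309.696 213.32 ] (-0.055, 0, 0.098) [2.5888 0.9577]
[258.304 224.12 ] (-0.055, 0.15, 0.098) [1.4175 2.3377]
[318.272 227.48 ] (-0.055, 0.15, 0.098) [-58.5505  -1.0223]
[308.48 224.4 ] (0, 0, 0) [-0.4338  0.1594]
[306.816 185.6  ] (-0.025, 0, 0.185) [ 1.4518 -1.3166]
[223 180] (-0.12, -0.28, 0.008) [ 0.9682 -0.5393]
[437 181] (-0.12, 0.28, 0.008) [-2.1492 -2.4308]
[438 271] (0.12, 0.28, 0.008) [0.9882 1.8628]
[222 272] (0.12, -0.28, 0.008) [-1.6167 -1.0988]
[0.5967 0.1125 0.098 ]
[ 0.5927 -0.0375  0.098 ]
[ 0.5886 -0.1874  0.098 ]
```

>>> {"name": "drive_tool", "arguments": {"increments": [0,0,100,0,0,0.12,1,0,0,200,0,0,0.236,1,0,0,200,0,0,0.236,1,0,0,200,0,0,0.236,1,0,0,200,0,0,0.236,1,250,-120,200,0,0,0.236,1,250,-120,200,0,0,0.236,1,250,-120,200,0,0,0.236,1,250,-120,200,0,0,0.236,1,250,-120,200,0,0,0.236,1]}}

```text
time: 2.53
ee_pos: [0.3321, 0.4398, 0.4188]
ee_rot: [-0.0, 0.716, 0.698, 0.0]
contact_force: [-0.3, 0.8, -0.1]
width: 0.999
```

>>> {"name": "drive_tool", "arguments": {"increments": [260,-300,0,0.016,0.6,0,1,260,-300,0,0.016,0.6,0,1,260,-300,0,0.016,0.6,0,1,260,-300,0,0.016,0.6,0,1,260,-300,0,0.016,0.6,0,1,260,-300,0,0.016,0.6,0,1,260,-300,0,0.016,0.6,0,1,260,-300,0,0.016,0.6,0,1,260,-300,0,0.016,0.6,0,1,260,-300,0,0.016,0.6,0,1]}}

```text
time: 3.37
ee_pos: [0.5927, 0.1374, 0.4177]
ee_rot: [-0.212, 0.685, 0.665, -0.206]
contact_force: [0.5, 1.4, -0.4]
width: 0.996
```

>>> {"name": "drive_tool", "arguments": {"increments": [65,-25,-20,0,0,0,1,65,-25,-60,0,0,0,1,65,-25,-220,0,0,0,1,65,-25,-220,0,0,0,1,65,-25,-220,0,0,0,1,65,-25,-220,0,0,0,1,65,-25,-220,0,0,0,1,65,-25,-220,0,0,0,1]}}

```text
time: 4.03
ee_pos: [0.6548, 0.1158, 0.1967]
ee_rot: [-0.213, 0.684, 0.666, -0.208]
contact_force: [-0.0, 0.6, 0.7]
width: 1.0
```

```bash
cat > c.py <<'E'
from h import *
import sys
np.set_printoptions(precision=4,suppress=True)
st=r.read_state();print(st['time'],st['ee_pos'],st['ee_rot'],st['width'])
p=r.snapshot('wrist');save(p,sys.argv[1])
for q,z in [('grip_left',.098),('grip_mid',.098),('tab1',.085),('light_mid',.185)]:
    for m in r.mark_of(p,q)[:3]: print(q,round(m['score'],2),px(m),deproj(p,px(m),z=z),deproj(p,px(m)))
E
python3 c.py w1
```

```text
4.0333 [0.6548 0.1158 0.1967] [-0.2133  0.6841  0.6658 -0.2081] 0.9998357941831523
grip_left 0.94 [315.328 201.   ] [0.5945 0.112  0.098 ] [0.5999 0.1122 0.1131]
grip_mid 0.96 [134.016 203.   ] [ 0.5923 -0.0384  0.098 ] [ 0.5977 -0.0303  0.1125]
tab1 0.76 [134.208 268.12 ] [ 0.644  -0.0368  0.085 ] [ 0.6456 -0.032   0.0941]
light_mid 0.92 [ 73.088 113.92 ] [ 0.5633 -0.0393  0.185 ] [ 0.5719 -0.0291  0.1974]
```

View pics/w1.png

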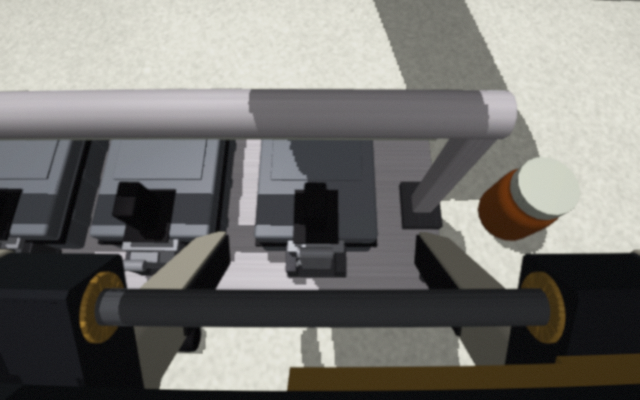

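>>> {"name": "drive_tool", "arguments": {"increments": [-10,-3,-30,0,0,0,0.7,-30,-3,-60,0,0,0,0.6,-48,-3,-85,0,0,0,0.6,-60,-3,-100,0,0,0,0.6,-70,-3,-114,0,0,0,0.6,-70,-3,-114,0,0,0,0.6,-70,-3,-114,0,0,0,0.6]}}

```text
time: 4.87
ee_pos: [0.5863, 0.1131, 0.086]
ee_rot: [-0.211, 0.685, 0.667, -0.206]
contact_force: [0.2, -0.7, 0.4]
width: 0.608
```

>>> {"name": "drive_tool", "arguments": {"increments": [0,0,0,0,0,0,0,0,0,0,0,0,0,0,0,0,0,0,0,0,0,0,0,0,0,0,0,0,0,0,0,0,0,0,0,0,0,0,0,0,0,0]}}

```text
time: 5.37
ee_pos: [0.5858, 0.113, 0.0847]
ee_rot: [-0.212, 0.685, 0.666, -0.206]
contact_force: [-0.5, 0.3, -0.3]
width: 0.221
```

>>> {"name": "drive_tool", "arguments": {"increments": [0,0,0,0,0,0,0,0,0,0,0,0,0,0,0,0,0,0,0,0,0,0,0,1,0,0,0,0,0,0,2,0,0,0,0,0,0,3,0,0,0,0,0,0,4,0,0,0,0,0,0,4,0,0,0,0]}}

```text
time: 6.03
ee_pos: [0.5847, 0.1122, 0.0877]
ee_rot: [-0.212, 0.684, 0.666, -0.208]
contact_force: [-6.4, -5.4, -6.0]
width: 0.197
```

>>> {"name": "drive_tool", "arguments": {"increments": [0,0,1,0,0,0,0,0,0,2,0,0,0,0,0,0,2,0,0,0,0,0,0,2,0,0,0,0]}}

```text
time: 6.37
ee_pos: [0.5844, 0.1122, 0.0883]
ee_rot: [-0.212, 0.684, 0.666, -0.208]
contact_force: [-5.3, -4.9, -15.2]
width: 0.192
```

>>> {"name": "drive_tool", "arguments": {"increments": [0,0,-3,0,0,0,0,0,0,-6,0,0,0,0,0,0,-6,0,0,0,0,0,0,-6,0,0,0,0.6,0,0,-6,0,0,0,0.6,0,0,-6,0,0,0,0.6,0,0,-6,0,0,0,0.6,0,0,-6,0,0,0,0.6]}}

```text
time: 7.03
ee_pos: [0.5856, 0.1131, 0.0846]
ee_rot: [-0.212, 0.684, 0.666, -0.206]
contact_force: [0.2, -0.3, 0.6]
width: 0.505
```

>>> {"name": "drive_tool", "arguments": {"increments": [23,0,33,0,0,0,0.6,46,0,66,0,0,0,0.6,56,0,82,0,0,0,0.6,53,-40,82,0,0,0,0.6,53,-80,82,0,0,0,0.6,53,-120,82,0,0,0,0.6,53,-150,82,0,0,0,0.6,53,-150,82,0,0,0,0.6,53,-150,82,0,0,0,0.6]}}

```text
time: 7.78
ee_pos: [0.6386, -0.0383, 0.1666]
ee_rot: [-0.212, 0.685, 0.666, -0.206]
contact_force: [0.1, 1.2, 1.0]
width: 0.598
```

```bash
sed -i "s/('grip_left',.098),/('grip_left',.098),('grip_right',.098),/" c.py; python3 c.py w2
```

```text
7.7833 [ 0.6386 -0.0383  0.1666] [-0.2121  0.6853  0.6656 -0.206 ] 0.5980856978770945
grip_left 0.73 [523.2  200.32] [0.5934 0.1122 0.098 ] [0.5982 0.1034 0.1121]
grip_left 0.52 [522.688 261.88 ] [0.6388 0.1018 0.098 ] [0.6644 0.0056 0.2647]
grip_right 0.82 [118.976 206.68 ] [ 0.5899 -0.1863  0.098 ] [ 0.5939 -0.1795  0.1095]
grip_mid 0.56 [320.384 203.8  ] [ 0.5918 -0.0381  0.098 ] [ 0.5971 -0.0382  0.1133]
tab1 0.73 [321.024 277.4  ] [ 0.643  -0.0391  0.085 ] [ 0.6443 -0.0391  0.095 ]
tab1 0.72 [118.912 259.   ] [ 0.6262 -0.1875  0.085 ] [ 0.661  -0.0848  0.2638]
tab1 0.55 [526.016 262.   ] [0.6369 0.1118 0.085 ] [0.6644 0.0063 0.2647]
light_mid 0.63 [316.608 100.8  ] [ 0.5646 -0.039   0.185 ] [ 0.5727 -0.039   0.1965]
```

View pics/w2.png

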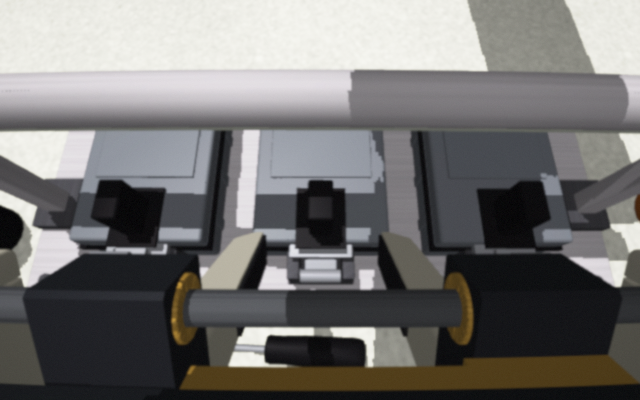

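The middle fin is centred between the fingers at (320,210). The middle catch stands out from its case at (321,275). The driver's handle lies well below at (315,350).

>>> {"name": "drive_tool", "arguments": {"increments": [-23,0,-33,0,0,0,0.6,-46,0,-66,0,0,0,0.6,-56,0,-82,0,0,0,0.6,-56,0,-82,0,0,0,0.6,-56,0,-82,0,0,0,0,-56,0,-82,0,0,0,0,-56,0,-82,0,0,0,0,-56,0,-82,0,0,0,0,-56,0,-82,0,0,0,0,-56,0,-82,0,0,0,0]}}

```text
time: 8.92
ee_pos: [0.5831, -0.0371, 0.085]
ee_rot: [-0.211, 0.685, 0.666, -0.206]
contact_force: [0.1, 0.2, -0.6]
width: 0.221
```

>>> {"name": "drive_tool", "arguments": {"increments": [0,0,0,0,0,0,0,0,0,0,0,0,0,0,0,0,0,0,0,0,0,0,0,1,0,0,0,0,0,0,2,0,0,0,0,0,0,3,0,0,0,0,0,0,4,0,0,0,0,0,0,5,0,0,0,0,0,0,6,0,0,0,0,0,0,6,0,0,0,0]}}

```text
time: 9.75
ee_pos: [0.5813, -0.0378, 0.0897]
ee_rot: [-0.213, 0.684, 0.666, -0.208]
contact_force: [-8.0, -4.8, -7.3]
width: 0.199
```

>>> {"name": "drive_tool", "arguments": {"increments": [0,0,2,0,0,0,0,0,0,4,0,0,0,0,0,0,6,0,0,0,0,0,0,8,0,0,0,0,0,0,8,0,0,0,0,0,0,8,0,0,0,0]}}

```text
time: 10.25
ee_pos: [0.5794, -0.0377, 0.0968]
ee_rot: [-0.215, 0.684, 0.665, -0.21]
contact_force: [-18.0, -5.2, -10.7]
width: 0.191
```

>>> {"name": "drive_tool", "arguments": {"increments": [0,0,-3,0,0,0,0,0,0,-6,0,0,0,0,0,0,-9,0,0,0,0,0,0,-12,0,0,0,0,0,0,-14,0,0,0,0,0,0,-14,0,0,0,0,0,0,-14,0,0,0,0.6,0,0,-14,0,0,0,0.6,0,0,-14,0,0,0,0.6,0,0,-14,0,0,0,0.6]}}

```text
time: 11.08
ee_pos: [0.5825, -0.0369, 0.0845]
ee_rot: [-0.212, 0.684, 0.666, -0.206]
contact_force: [-0.2, -0.1, 0.1]
width: 0.428
```

>>> {"name": "drive_tool", "arguments": {"increments": [0,0,0,0,0,0,0.6,23,0,33,0,0,0,0.6,46,0,66,0,0,0,0.6,56,0,82,0,0,0,0.6,53,-40,82,0,0,0,0.6,53,-80,82,0,0,0,0.6,53,-120,82,0,0,0,0.6,53,-149,82,0,0,0,0.6,53,-149,82,0,0,0,0.6,53,-149,82,0,0,0,0.6]}}

```text
time: 11.92
ee_pos: [0.6353, -0.1872, 0.1662]
ee_rot: [-0.212, 0.685, 0.666, -0.206]
contact_force: [-0.4, -0.1, 0.3]
width: 0.603
```

```bash
python3 c.py w3
```

```text
11.9167 [ 0.6353 -0.1872  0.1662] [-0.2123  0.6852  0.6656 -0.206 ] 0.6025521935719984
grip_right 0.64 [318.784 200.32 ] [ 0.5859 -0.188   0.098 ] [ 0.5911 -0.188   0.1125]
grip_mid 0.89 [522.88 203.8 ] [ 0.5929 -0.0376  0.098 ] [ 0.5976 -0.0465  0.1124]
tab1 0.7 [320.128 260.2  ] [ 0.6274 -0.1882  0.085 ] [ 0.6295 -0.1882  0.0971]
light_mid 0.87 [593.728  99.92 ] [ 0.5635 -0.0379  0.185 ] [ 0.5721 -0.0497  0.1973]
light_mid 0.27 [320.576 204.48 ] [ 0.619  -0.1873  0.185 ] [ 0.5945 -0.1869  0.1135]
```

View pics/w3.png

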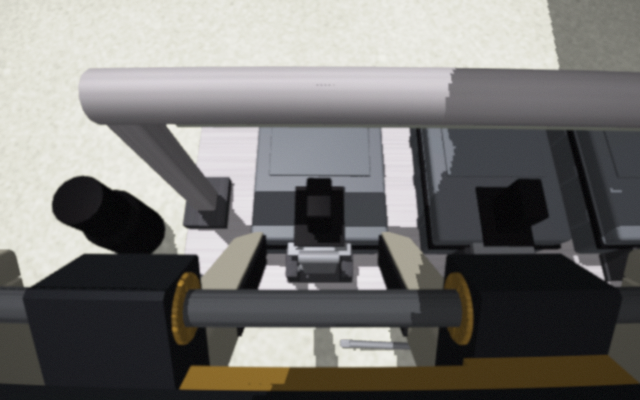

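The right fin is centred at (320,205), and the lens at (105,215) is clear of the fingers.

>>> {"name": "drive_tool", "arguments": {"increments": [-23,0,-33,0,0,0,0.6,-46,0,-66,0,0,0,0.6,-56,0,-82,0,0,0,0.6,-56,0,-82,0,0,0,0.6,-56,0,-82,0,0,0,0,-56,0,-82,0,0,0,0,-56,0,-82,0,0,0,0,-56,0,-82,0,0,0,0,-56,0,-82,0,0,0,0,-56,0,-82,0,0,0,0]}}

```text
time: 13.05
ee_pos: [0.5801, -0.1863, 0.0851]
ee_rot: [-0.211, 0.685, 0.667, -0.206]
contact_force: [3.3, -17.5, 2.4]
width: 0.223
```

>>> {"name": "drive_tool", "arguments": {"increments": [0,0,0,0,0,0,0,0,0,0,0,0,0,0,0,0,0,0,0,0,0,0,0,1,0,0,0,0,0,0,2,0,0,0,0,0,0,3,0,0,0,0,0,0,4,0,0,0,0,0,0,5,0,0,0,0,0,0,6,0,0,0,0,0,0,6,0,0,0,0]}}

```text
time: 13.88
ee_pos: [0.5788, -0.1877, 0.0887]
ee_rot: [-0.212, 0.685, 0.666, -0.207]
contact_force: [-4.1, -9.9, -15.0]
width: 0.193
```

>>> {"name": "drive_tool", "arguments": {"increments": [0,0,0,0,0,0,0,0,0,0,0,0,0,0,0,0,0,0,0,0,0]}}

```text
time: 14.13
ee_pos: [0.5788, -0.1877, 0.0886]
ee_rot: [-0.212, 0.685, 0.666, -0.207]
contact_force: [-4.7, -10.3, -14.1]
width: 0.188
```

Right lid stops at its catch like the left one, so the middle catch is the unfastened one. I'll let the right lid down, retreat and go to the middle tab with the fingers shut.

>>> {"name": "drive_tool", "arguments": {"increments": [0,0,-3,0,0,0,0,0,0,-6,0,0,0,0,0,0,-6,0,0,0,0,0,0,-6,0,0,0,0.6,0,0,-6,0,0,0,0.6,0,0,-6,0,0,0,0.6,0,0,-6,0,0,0,0.6,0,0,-6,0,0,0,0.6]}}

```text
time: 14.8
ee_pos: [0.5797, -0.1858, 0.0846]
ee_rot: [-0.212, 0.684, 0.666, -0.206]
contact_force: [-0.3, 0.5, -1.3]
width: 0.497
```

>>> {"name": "drive_tool", "arguments": {"increments": [23,0,33,0,0,0,0.6,46,0,66,0,0,0,0.6,60,0,87,0,0,0,0,90,40,87,0,0,0,0,97,80,87,0,0,0,0,97,120,87,0,0,0,0,97,149,87,0,0,0,0,97,149,87,0,0,0,0,97,149,87,0,0,0,0,97,149,87,0,0,0,0]}}

```text
time: 15.63
ee_pos: [0.6766, -0.0376, 0.1716]
ee_rot: [-0.212, 0.685, 0.666, -0.206]
contact_force: [0.6, 0.1, 1.5]
width: 0.077
```

>>> {"name": "drive_tool", "arguments": {"increments": [0,0,-40,0,0,0,0,0,0,-70,0,0,0,0,0,0,-87,0,0,0,0,0,0,-87,0,0,0,0,0,0,-87,0,0,0,0,0,0,-87,0,0,0,0]}}

```text
time: 16.13
ee_pos: [0.6775, -0.0377, 0.0867]
ee_rot: [-0.211, 0.685, 0.666, -0.205]
contact_force: [0.5, 0.3, 0.7]
width: 0.005
```

```bash
python3 c.py w4
```

```text
16.1333 [ 0.6775 -0.0377  0.0867] [-0.2109  0.685   0.6664 -0.2054] 0.004764880762740813
grip_left 0.66 [584.576  94.08 ] [0.5966 0.1139 0.098 ] [0.6054 0.1025 0.1103]
grip_right 0.78 [53.632 91.   ] [ 0.5862 -0.1887  0.098 ] [ 0.5942 -0.1794  0.1082]
tab1 0.81 [587.904 168.6  ] [0.6371 0.1131 0.085 ] [0.6372 0.1129 0.0852]
tab1 0.74 [315.904 185.   ] [ 0.6432 -0.04    0.085 ] [ 0.6463 -0.04    0.0928]
tab1 0.56 [ 56.896 165.12 ] [ 0.6269 -0.1861  0.085 ] [ 0.6312 -0.1789  0.0937]
light_mid 0.19 [317.824 188.8  ] [ 0.6844 -0.0388  0.185 ] [ 0.6416 -0.0391  0.0753]
```

View pics/w4.png

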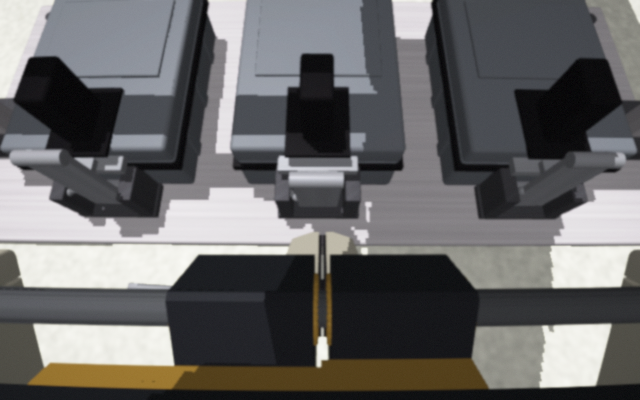

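Middle tab at (317,180), shut fingertips at (320,240) in line with it. Pushing now.

>>> {"name": "drive_tool", "arguments": {"increments": [-10,-1,-2,0,0,0,0,-20,-1,-2,0,0,0,0,-25,-1,-2,0,0,0,0,-28,-1,-2,0,0,0,0,-31,-1,-2,0,0,0,0,-34,-1,-2,0,0,0,0,-36,-1,-2,0,0,0,0,-38,-1,-2,0,0,0,0,-38,-1,-2,0,0,0,0]}}

```text
time: 17.18
ee_pos: [0.6386, -0.0381, 0.0826]
ee_rot: [-0.212, 0.685, 0.666, -0.206]
contact_force: [1.7, -0.1, 0.2]
width: 0.006
```

>>> {"name": "drive_tool", "arguments": {"increments": [-2,0,0,0,0,0,0,-3,0,0,0,0,0,0,-4,0,0,0,0,0,0,-4,0,0,0,0,0,0,-4,0,0,0,0,0,0]}}

```text
time: 17.6
ee_pos: [0.6375, -0.0381, 0.0828]
ee_rot: [-0.209, 0.685, 0.667, -0.203]
contact_force: [17.3, 0.1, -1.1]
width: 0.006
```

>>> {"name": "drive_tool", "arguments": {"increments": [20,0,0,0,0,0,0,50,0,20,0,0,0,0,50,0,50,0,0,0,0,50,0,80,0,0,0,0,50,0,80,0,0,0,0,50,0,80,0,0,0,0]}}

```text
time: 18.1
ee_pos: [0.6853, -0.0381, 0.1641]
ee_rot: [-0.211, 0.685, 0.667, -0.205]
contact_force: [-0.5, -0.3, -0.5]
width: 0.006
```

```bash
python3 c.py w5
python3 - <<'E'
from h import *
p=r.snapshot('top')
for m in r.mark_of(p,'tab1')[:3]: print(px(m),deproj(p,px(m),z=.085))
for q in('jar','lens','driver'):
  for m in r.mark_of(p,q)[:1]: print(q,deproj(p,px(m),z=0))
E
```

```text
18.1 [ 0.6853 -0.0381  0.1641] [-0.2107  0.6848  0.6667 -0.2054] 0.0055778274759573625
grip_left 0.88 [515.776 147.8  ] [0.5978 0.1144 0.098 ] [0.6056 0.1047 0.1133]
grip_right 0.62 [124.288 147.32 ] [ 0.5894 -0.1888  0.098 ] [ 0.5972 -0.18    0.1123]
grip_mid 0.56 [320.704 146.   ] [ 0.5928 -0.0366  0.098 ] [ 0.601  -0.0367  0.1133]
tab1 0.92 [126.272 198.6  ] [ 0.627  -0.1879  0.085 ] [ 0.6307 -0.1821  0.0948]
tab1 0.89 [513.472 202.48 ] [0.638  0.1106 0.085 ] [0.6377 0.1112 0.084 ]
tab1 0.83 [318.592 199.6  ] [ 0.6317 -0.0392  0.085 ] [ 0.6347 -0.0392  0.0935]
light_mid 0.88 [318.912  28.68 ] [ 0.5645 -0.0366  0.185 ] [ 0.5741 -0.0368  0.1945]
[389.696 184.88 ] [ 0.62732334 -0.1828646   0.085     ]
[267.2  181.08] [0.64469029 0.11511225 0.085     ]
jar [0.57925915 0.31265936 0.        ]
lens [ 0.57751998 -0.36299332  0.        ]
```

View pics/w5.png

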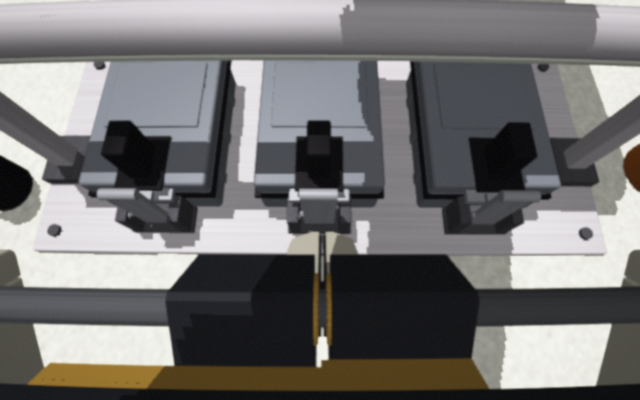

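The middle tab moved from x = 0.643 to 0.632. The tabs now read 0.638, 0.632 and 0.627 from left to right, against expected home values of 0.636, 0.632 and 0.628. The picture shows all three tabs upright at (510,200), (319,200) and (126,198), with the lids down and the fingers clear.

```bash
python3 -c "
from bench import r
print(r.hand_in(), r.read_state()['contact_force'])"
```

```text
the job is handed in; nothing more can be done
the job is handed in; nothing more can be done
```

I tried all three lids from left to right. The left and right lids stopped at their catches after rising about 3.6 mm, with 14–15 N of pull. The middle lid lifted freely to about 12 mm, and I set it back down. I then pushed the middle catch tab home until it met a firm stop at about 17 N, backed clear and handed in at about 18 s.

**Last checks:**
- **Catches:** the close-up wrist view put all three tabs within about 2 mm of their expected home positions, with the lids down and the gripper clear.
- **Top view:** it disagreed on the left tab, placing it about 9 mm out. It gave the same tab about 6 mm out at the start. The lid had tested as latched, so I trusted the wrist view. The top view did not report the middle tab this time.
- **Bystanders:** the jar read 6 mm and the lens 4 mm from their first positions, about the scatter of these readings. The screwdriver was not found in the last picture, but the gripper passed well above it.

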